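# Four tiles gathered in the tote's low corner

## Robot

A 7-joint arm with a two-finger parallel gripper is mounted at the origin on the work surface. World frame = base frame: x ahead of the robot, y to its left, z up, the work surface at z = 0. Lengths are in mm, angles in rad, forces in N, time in s.
With the tool pointing down it reaches from about 400 to 875 mm from the base axis. Payload 19.3 kg.
Tool frame: the origin (TCP) lies midway between the tips of the shut fingers; the grasp point (between the pads) lies 19 mm behind it; z points along the fingers, y is the line along which they close (so a half turn about z gives the same grasp; the last joint's range is limited). The gripper opens to 85 mm and grips with 20 to 120 N. Pads are 22 mm wide; open, the fingers measure 114 mm over their backs; the gripper's body (76 mm by 85 mm) begins 54 mm behind the grasp point. The pads swing forward as they close: fully open they stand 13 mm farther back than shut.
Start: joints at [1.123, 0.521, -0.036, 1.599, 0.021, 1.021, -0.113], TCP at [230.52, -580.926, 231.291] pointing down, gripper open.
Joint ranges: [-2.91, 2.91], [-0.3, 2.13], [-1.5, 1.42], [0.17, 2.43], [-1.26, 4.41], [0.16, 1.93], [-2.52, 2.52]. Speed limits (rad/s): [1.89, 1.89, 2.39, 2.39, 3.01, 3.01, 3.01].

## Interface

Orientations are given as a rotation vector (axis times angle).
In Python, from cell import manip gives the robot as it stands.
- The arm moves only by the shell command python3 -m jog 'ROWS' [OPENING] [FORCE]. ROWS is JSON, a list that holds one entry, the list of rows, each a list of 4 numbers: the shift along the tool's x, y, z in mm, then the turn about the tool's z in degrees. In form: [[[x, y, z, yaw], ...]]. A call has exactly 8 rows; each row shifts and turns the commanded pose from where the row before left it, along the tool's axes as they then stand; what a row does not reach is not made up. A row lasts 1/12 s, in which the tool goes at most 41.7 mm and 7.16 degrees, less where a joint would pass 70% of its speed; a pose out of reach is approached as far as the arm can. A call with a gripper value outside its range is refused whole. OPENING is the opening, from 0 (shut) to 1 (fully open), set as the call begins (- or left out, the last holds). The fingers move at their own pace and stop on an object; FORCE is the grip in N (left out, the last holds). Time passes only in rows, so rows that do not move let the fingers close, or fill a call up. It gives the time, the measured TCP pose, the force, the opening and the grip force at its end, in the units of the state.
- manip.get_obs(): the state, without advancing time (a new reading comes with each control period).
- manip.read_camera(name): name is "scene" or "top"; returns the picture (420x560x3 uint8, blue, green, red); there is no depth.
- manip.calibration(name): a dict with "fx", "fy", "cx", "cy" (pixels), "R" (3x3) and "t" (3): a world point X has camera coordinates R X + t. Camera axes: x right, y down, z forward; pixel columns grow to the right and rows downward; lengths in mm; the calibration is good to about 2 mm. A picture is of the moment at which its call begins. calibration takes no time and is no camera call.
- manip.finish_job(): hands the job in; it is judged then, once.
The state is a dict: "time_s": time; "q": joint angles; "dq": joint speeds; "tau": joint torques, N m; "position": TCP position; "tcp_rot": TCP orientation; "ft_force": force on the tool from outside, world axes, zero at the start; "moment": the same for the moment, N m; "finger_gap": finger opening in mm; "grip_force": force on a finger pad.
Only numpy, scipy, OpenCV 4.12 (cv2) and the standard library are available. Lean on these libraries where they do the work, as an engineer would, in place of code of your own. Each camera call takes 0.05 s, during which the arm holds its last target. There are 200 camera calls.

## Task

The painter needs four tiles at hand: two already lie in the blue tote, so with the tote flat on the bench put in any two of the three on the plywood board and leave the third on the board. Then take hold of the tote and tip it until all four tiles have slid together into one corner, the far one (away from the robot) on the side where the white brush pot stands, keeping that corner down on the bench and clear of everything else. Finish while still holding the tote tipped, and do not shove or knock over the brush pot, the glaze jar or the bowl.

Things in the scene. Friction and masses are not known exactly. Their poses are not given: they have to be found in the camera images.
- tote: blue plastic tote, loose, 0.25-0.42 kg. Outside 180 (x) by 260 (y) by 50 mm high (underside 168 by 248); inside 160 by 240, floor 4 thick. Origin: centre of the underside; +x is its far side (from the robot), +y its left end; turned up to 0.2 rad. A rim band 10 mm thick, flush inside, is the top 22 mm of every wall, to pinch from above (wall below: 4). Tiles slip on it: friction 0.16-0.24
- tote_far_left (a point): the tote's inside floor corner at its far left (+80, +120, +4 mm in the tote's frame)
- tote_far_right (a point): the tote's inside floor corner at its far right (+80, -120, +4 mm in the tote's frame)
- board: fixed plywood ware board, 110 (x) by 170 (y) by 12 mm thick, origin at the centre of its underside, lying on the bench beside the tote, left or right of it
- tile_a: square yellow glazed ceramic tile with a small white house painted on it, 28 x 28 x 10 mm, 20 g, origin at the centre of its underside, z up out of the painted face; it starts flat in the tote, in its left half
- tile_b: square red glazed ceramic tile with a small white house painted on it, 28 x 28 x 10 mm, 20 g, origin at the centre of its underside, z up out of the painted face; it starts flat in the tote, in its right half
- tile_c: square green glazed ceramic tile with a small white house painted on it, 28 x 28 x 10 mm, 20 g, origin at the centre of its underside, z up out of the painted face; it starts flat on the board, its right one
- tile_d: square orange glazed ceramic tile with a small white house painted on it, 28 x 28 x 10 mm, 20 g, origin at the centre of its underside, z up out of the painted face; it starts flat on the board, its middle one
- tile_e: square lilac glazed ceramic tile with a small white house painted on it, 28 x 28 x 10 mm, 20 g, origin at the centre of its underside, z up out of the painted face; it starts flat on the board, its left one
- brush_pot: square white ceramic pot 80 x 80 x 100 mm with paint brushes standing in it up to about 200 mm, origin at the centre of its underside; it stands past the left end (y > 0) or the right end (y < 0) of the work. If it is at the left, the tote's far left corner is meant; if at the right, the far right corner
- glaze_jar: round amber glass jar with a white lid, 80 mm across and 92 mm high, origin at the centre of its underside; it stands on the side where the brush pot is not
- bowl: small blue ceramic bowl, 90 mm across and 40 mm high, origin at the centre of its underside, on the bench beyond the tote and the board, near the middle
Mind the look-alikes: they are no part of the job. There is more than one size of the tile_c; the job needs the smaller.

How it is judged:
By the outcome, as a careful person would: the job done as asked, in the order asked, and still so for the second after the job is handed in, while the arm keeps its last pose, push and grip.
It also fails if it takes over 51 s, if anything falls off the work surface, if the arm or the gripper's body presses on something with over 40 N, if the wrist force passes 120 N, or if a joint passes its speed limit or range.

## Working session

There is one attempt and no reset: what is moved stays moved. The work goes in short steps, Python scripts to look and compute and a shell command to move; the robot and the scene stay as the last step left them, time stands still between calls to the robot, and variables do not carry over. Pictures are saved under pics/ and viewed, at most 10 in all, crops included, and the job is handed in when it is done.

```bash
mkdir -p pics; ls; python3 - <<'E'
from cell import manip
import cv2,numpy as np
o=manip.get_obs();print(o['time_s'],o['position'],o['tcp_rot'],o['finger_gap'])
for n in ('scene','top'):
    cv2.imwrite(f'pics/{n}0.png',manip.read_camera(n));c=manip.calibration(n);print(n,c)
E
```

```text
pics
0.0 [ 230.39491987 -580.62830177  230.72277005] [-3.08462709e+00 -5.89652067e-01  4.12452293e-04] 85.52715977122949
scene {'fx': 416.6811623801069, 'fy': 416.6811623801069, 'cx': 274.55209176188976, 'cy': 208.6458770201231, 'R': array([[-0.86357817,  0.504197  ,  0.00425708],
       [ 0.39561855,  0.68279339, -0.61423053],
       [-0.3125999 , -0.5287519 , -0.78911516]]), 't': array([ 491.27918537, -188.98798437, 1423.59259482])}
top {'fx': 522.7792711994373, 'fy': 522.7792711994373, 'cx': 283.89262094557654, 'cy': 209.74899893005698, 'R': array([[ 0.019718  , -0.99978135, -0.0069609 ],
       [-0.9832124 , -0.01812711, -0.18156209],
       [ 0.18139621,  0.01042408, -0.98335485]]), 't': array([  -5.39550824,  583.12360532, 1217.84670599])}
```

View pics/scene0.png

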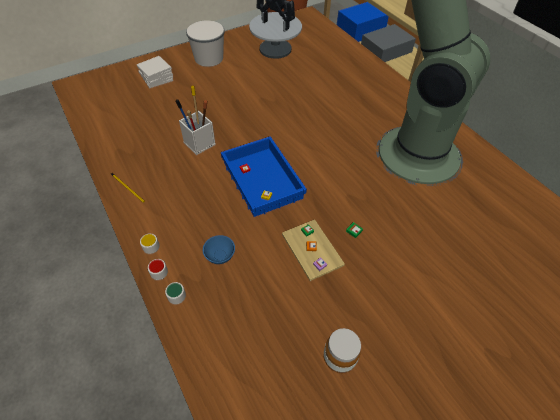

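View pics/top0.png

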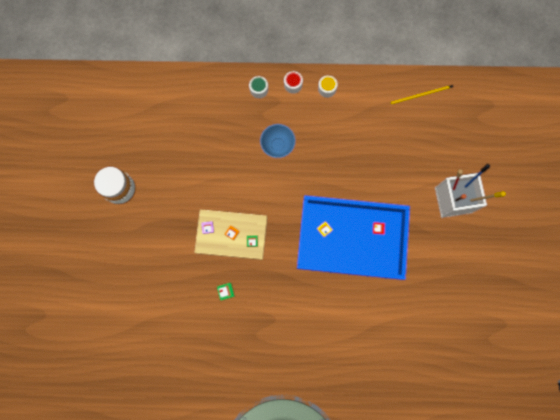

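The brush pot stands at the right (top view, 460,195), so the far right corner is meant, at about (408,205). Two tiles are green: (252,241) lies on the board and is smaller, while (225,292) lies on the bench and is a larger look-alike. I plan to move orange (232,233) and lilac (208,228), and leave the green tile on the board.

```bash
cat > h.py <<'E'
from cell import manip
import cv2,numpy as np
C={n:manip.calibration(n) for n in('scene','top')}
def ray(n,u,v):
    c=C[n];d=c['R'].T@np.array([(u-c['cx'])/c['fx'],(v-c['cy'])/c['fy'],1.]);return -c['R'].T@c['t'],d/np.linalg.norm(d)
def plane(n,u,v,z):
    o,d=ray(n,u,v);return o+d*(z-o[2])/d[2]
def tri(a,b):
    o1,d1=ray('top',*a);o2,d2=ray('scene',*b)
    s=np.linalg.lstsq(np.c_[d1,-d2],o2-o1,rcond=None)[0];p,q=o1+s[0]*d1,o2+s[1]*d2
    return (p+q)/2,np.linalg.norm(p-q)
H={'red':(172,8),'orange':(9,18),'yellow':(19,33),'green':(50,85),'lilac':(125,165),'blue':(105,122)}
def blobs(img,col,roi,up=6,smin=90,vmin=60):
    x0,y0,x1,y1=roi;im=cv2.resize(img[y0:y1,x0:x1],None,fx=up,fy=up,interpolation=cv2.INTER_CUBIC)
    h,s,v=cv2.split(cv2.cvtColor(im,cv2.COLOR_BGR2HSV));a,b=H[col]
    m=((h>=a)&(h<=b) if a<b else (h>=a)|(h<=b))&(s>(50 if col=='lilac' else smin))&(v>vmin)
    if col=='orange': m&=(s>200)
    cs,_=cv2.findContours(m.astype(np.uint8),cv2.RETR_EXTERNAL,cv2.CHAIN_APPROX_NONE)
    out=[]
    for c in sorted(cs,key=cv2.contourArea)[::-1][:2]:
        if cv2.contourArea(c)<10*up: continue
        hull=cv2.convexHull(c).reshape(-1,2)
        out.append(((hull+.5)/up-.5+[x0,y0]).astype(np.float32))
    return out
E
python3 - <<'E'
from h import *
T=cv2.imread('pics/top0.png');S=cv2.imread('pics/scene0.png')
rt={'green':(244,232,262,250),'orange':(222,224,242,242),'lilac':(198,219,218,238),'yellow':(314,218,336,240),'red':(368,218,390,240)}
rs={'green':(299,222,317,238),'orange':(303,237,321,254),'lilac':(311,256,330,273),'yellow':(257,187,276,204),'red':(236,161,254,176)}
for k in rt:
    a=blobs(T,k,rt[k]);b=blobs(S,k,rs[k])
    if not a or not b: print(k,len(a),len(b));continue
    A=cv2.minAreaRect(a[0]);B=cv2.minAreaRect(b[0]);p,e=tri(A[0],B[0])
    z=22 if k in('green','orange','lilac') else 14
    w=np.array([plane('top',u,v,z)[:2] for u,v in a[0]],np.float32);W=cv2.minAreaRect(w)
    print(k,'pxT',np.round(A[0],1),'S',np.round(B[0],1),'tri',p.round(1),'err',round(e,1),'plane',np.round(W[0],1),np.round(W[1],1),'ang',round(W[2],1))
a=blobs(T,'green',(214,282,236,302));print('big green',cv2.minAreaRect(np.array([plane('top',u,v,10)[:2] for u,v in a[0]],np.float32)))
# tote
for n,im,roi in(('top',T,(290,185,420,290)),('scene',S,(215,130,312,220))):
    h=blobs(im,'blue',roi,4,120,40)[0]
    ap=cv2.approxPolyDP(h,4,True).reshape(-1,2);print(n,'tote poly',ap.round(1).tolist())
    if n=='top':
        w=np.array([plane('top',u,v,50)[:2] for u,v in h],np.float32);print(cv2.minAreaRect(w))
        for q in ap: print(plane('top',*q,50).round(1))
m=blobs(T,'blue',(255,120,300,162),4,100,40)
if m: (c,r)=cv2.minEnclosingCircle(m[0]);print('bowl',plane('top',*c,40).round(1),r)
for nm,q in(('pot near-left base',(444,217)),('pot base right',(486,208)),('jar base',(117,190))):print(nm,plane('top',*q,0).round())
o=np.hstack([cv2.resize(T[205:305,190:290],(600,600),interpolation=cv2.INTER_CUBIC)]);cv2.imwrite('pics/crop.png',o)
E
```

```text
green pxT [251.7 240.5] S [307.2 229.9] tri [510.2  85.1  15.7] err 2.1 plane [510.2  83.9] [26.3 25.6] ang 2.4
orange pxT [231.8 232. ] S [311.2 245.7] tri [530.3 135.6  15.3] err 2.9 plane [530.4 134. ] [26.5 25.1] ang 57.4
lilac pxT [207.3 227.2] S [319.8 263.7] tri [541.7 196.7  15.4] err 1.6 plane [541.4 195.1] [28.2 28.1] ang 8.9
yellow pxT [324.2 228.7] S [266.1 194.9] tri [544.6 -95.3   7.1] err 1.4 plane [544.2 -95.3] [26.6 27.5] ang 40.9
red pxT [378.3 227.9] S [244.7 168.1] tri [ 549.1 -230.3    7.3] err 2.1 plane [ 548.7 -229.8] [25.4 25.3] ang 86.0
big green ((386.28179931640625, 145.9172821044922), (35.02155303955078, 35.63481140136719), 17.31521987915039)
top tote poly [[304.1000061035156, 196.10000610351562], [408.3999938964844, 205.89999389648438], [404.6000061035156, 278.1000061035156], [297.3999938964844, 267.8999938964844]]
((520.7808837890625, -163.5223846435547), (259.0133056640625, 180.01022338867188), 85.20335388183594)
[618.6 -43.1  50. ]
[ 598.9 -297.4   50. ]
[ 423.8 -284.4   50. ]
[443.2 -29.2  50. ]
scene tote poly [[269.8999938964844, 136.39999389648438], [305.6000061035156, 191.60000610351562], [300.8999938964844, 198.89999389648438], [254.10000610351562, 216.10000610351562], [220.60000610351562, 152.10000610351562]]
bowl [763.1  25.9  40. ] 16.5922908782959
pot near-left base [ 582. -398.    0.]
pot base right [ 607. -505.    0.]
jar base [636. 434.   0.]
```

View pics/crop.png

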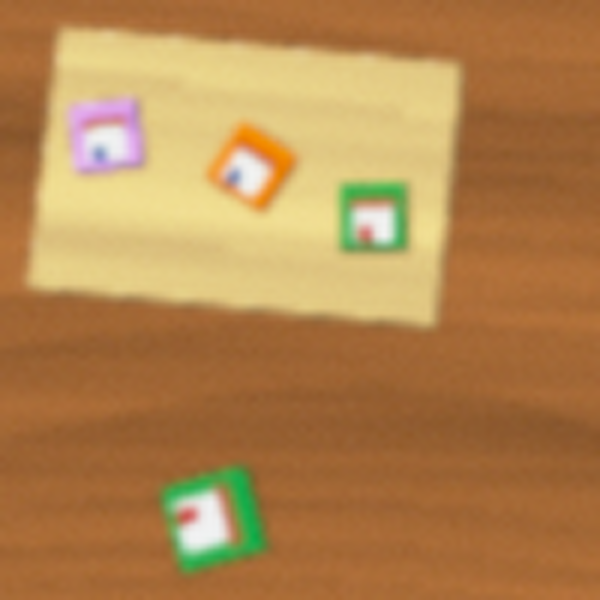

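The enlarged crop shows lilac, orange and the small green tile (26 mm) on the board. The large green tile (35 mm) is on the bare bench and gets left alone. Both green tiles stay put, and I move orange and lilac.

```bash
cat > to.py <<'E'
# usage: to.py x y z [yaw of tool y, deg] : remaining shift in tool axes, and turn
import sys,numpy as np
from cell import manip
from scipy.spatial.transform import Rotation as R
o=manip.get_obs();M=R.from_rotvec(o['tcp_rot']).as_matrix()
t=np.array([float(a) for a in sys.argv[1:4]]);yw=np.degrees(np.arctan2(M[1,1],M[0,1]))
print('t',round(o['time_s'],2),'pos',o['position'].round(1),'yawY',round(yw,1),'z',M[:,2].round(3),'gap',round(o['finger_gap'],1),'grip',round(o['grip_force'],1),'F',o['ft_force'].round(1),'q',o['q'].round(2))
print('shift',(M.T@(t-o['position'])).round(1),end=' ')
if len(sys.argv)>4: print('turn',round(-((float(sys.argv[4])-yw+90)%180-90),1),end='')
print()
E
python3 -m jog '[[[22.6,-23.1,0,0],[22.6,-23.1,0,0],[22.6,-23.1,0,0],[22.6,-23.1,0,0],[22.6,-23.1,0,0],[22.6,-23.1,0,0],[22.6,-23.1,0,0],[22.6,-23.1,0,0]]]' 0.55 30
python3 -m jog '[[[22.6,-23.1,0,0],[22.6,-23.1,0,0],[22.6,-23.1,0,0],[22.6,-23.1,0,0],[22.6,-23.1,0,0],[22.6,-23.1,0,0],[22.6,-23.1,0,0],[22.6,-23.1,0,0]]]'
python3 -m jog '[[[22.6,-23.1,10,0],[22.6,-23.1,15,0],[22.6,-23.1,15,0],[22.6,-23.1,15,0],[22.6,-23.1,15,0],[22.6,-23.1,10,0],[22.6,-23.1,10,0],[22.6,-23.1,10,0]]]'
python3 to.py 530.3 134.5 60 -32.6
```

```text
time_s: 0.77
position: [330.6, -340.9, 231.2]
tcp_rot: [-3.086, -0.59, 0.0]
ft_force: [0.1, 0.7, 0.5]
finger_gap: 46.8
grip_force: 0.0
time_s: 1.43
position: [430.5, -102.5, 231.3]
tcp_rot: [3.086, 0.59, -0.0]
ft_force: [0.3, -1.2, 1.1]
finger_gap: 47.1
grip_force: 0.0
time_s: 2.1
position: [530.4, 136.0, 130.4]
tcp_rot: [3.086, 0.59, -0.001]
ft_force: [-0.1, -0.7, 0.1]
finger_gap: 47.0
grip_force: 0.0
t 2.1 pos [530.4 136.  130.4] yawY -68.4 z [-0.001 -0.    -1.   ] gap 47.0 grip 0.0 F [-0.1 -0.7  0.1] q [-0.15  0.54 -0.29  1.88  0.22  0.74 -1.75]
shift [-0.6  1.3 70.4] turn -35.8
```

```bash
python3 -m jog '[[[-0.6,1.3,10,-6],[0,0,10,-6],[0,0,10,-6],[0,0,10,-6],[0,0,15,-6],[0,0,15,-5.8],[0,0,10,0],[0,0,10,0]]]'
python3 to.py 530.3 134.5 16 -32.6
```

```text
time_s: 2.77
position: [529.9, 132.8, 40.4]
tcp_rot: [-2.757, -1.505, 0.001]
ft_force: [0.3, -0.2, 0.3]
finger_gap: 46.9
grip_force: 0.0
t 2.77 pos [529.9 132.8  40.4] yawY -32.8 z [-0.001  0.    -1.   ] gap 46.9 grip 0.0 F [ 0.3 -0.2  0.3] q [-0.08  0.7  -0.38  1.92  0.44  0.6  -1.32]
shift [ 1.7 -0.6 24.4] turn -0.2
```

```bash
python3 -m jog '[[[1.5,-0.6,8,0],[0,0,8,0],[0,0,8,0],[0,0,0,0],[0,0,0,0],[0,0,0,0],[0,0,0,0],[0,0,0,0]]]'
python3 -m jog '[[[0,0,0,0],[0,0,0,0],[0,0,0,0],[0,0,0,0],[0,0,0,0],[0,0,0,0],[0,0,0,0],[0,0,0,0]]]' 0 30
python3 -m jog '[[[0,0,-10,0],[0,0,-15,0],[0,0,-15,0],[0,0,-15,0],[0,0,-15,0],[0,0,-15,0],[0,0,0,0],[0,0,0,0]]]'
python3 to.py 485.5 -224.8 100 -94.8
```

```text
time_s: 3.43
position: [530.7, 134.6, 17.7]
tcp_rot: [2.755, 1.509, 0.001]
ft_force: [-0.2, -0.3, -0.8]
finger_gap: 46.6
grip_force: 0.0
time_s: 4.1
position: [530.6, 134.6, 17.7]
tcp_rot: [2.755, 1.509, 0.001]
ft_force: [-1.1, -0.4, 6.0]
finger_gap: 26.7
grip_force: 29.2
time_s: 4.77
position: [530.9, 134.5, 103.3]
tcp_rot: [2.755, 1.509, 0.003]
ft_force: [0.2, 0.9, -0.5]
finger_gap: 26.7
grip_force: 29.8
t 4.77 pos [530.9 134.5 103.3] yawY -32.6 z [ 0.002  0.    -1.   ] gap 26.7 grip 29.8 F [ 0.2  0.9 -0.5] q [-0.04  0.61 -0.44  1.9   0.38  0.72 -1.26]
shift [-327.3  155.2    3.1] turn 62.2
```

```bash
python3 -m jog '[[[-27.3,12.9,0,0],[-27.3,12.9,0,0],[-27.3,12.9,0,0],[-27.3,12.9,0,0],[-27.3,12.9,0,0],[-27.3,12.9,0,0],[-27.3,12.9,0,0],[-27.3,12.9,0,0]]]'
python3 -m jog '[[[-27.3,12.9,0,0],[-27.3,12.9,0,0],[-27.3,12.9,0,0],[-27.3,12.9,0,0],[0,0,3,7],[0,0,5,7],[0,0,5,7],[0,0,5,7]]]'
python3 -m jog '[[[0,0,6,7],[0,0,6,7],[0,0,6,7],[0,0,6,7],[0,0,6,6.2],[0,0,0,0],[0,0,0,0],[0,0,0,0]]]'
python3 to.py 485.5 -224.8 11 -94.8
```

```text
time_s: 5.43
position: [499.0, -106.4, 101.7]
tcp_rot: [-2.754, -1.51, 0.001]
ft_force: [0.9, 0.6, -0.4]
finger_gap: 26.1
grip_force: 29.9
time_s: 6.1
position: [484.0, -225.0, 83.4]
tcp_rot: [-3.04, -0.788, 0.001]
ft_force: [0.5, 0.3, -0.2]
finger_gap: 26.8
grip_force: 29.8
time_s: 6.77
position: [484.5, -224.7, 54.3]
tcp_rot: [-3.139, 0.124, 0.001]
ft_force: [0.3, -0.3, -0.5]
finger_gap: 26.7
grip_force: 29.9
t 6.77 pos [ 484.5 -224.7   54.3] yawY -94.5 z [-0.  0. -1.] gap 26.7 grip 29.9 F [ 0.3 -0.3 -0.5] q [ 0.42  0.64 -0.13  1.96  0.15  0.55 -1.46]
shift [ 1.   0.  43.3] turn 0.3
```

```bash
python3 -m jog '[[[1,0,10,0],[0,0,10,0],[0,0,10,0],[0,0,8,0],[0,0,4.5,0],[0,0,0,0],[0,0,0,0],[0,0,0,0]]]'
python3 -m jog '[[[0,0,0,0],[0,0,0,0],[0,0,0,0],[0,0,-20,0],[0,0,-25,0],[0,0,-25,0],[0,0,-20,0],[0,0,0,0]]]' 0.5
python3 to.py 541.5 195.5 100 -81.1
```

```text
time_s: 7.43
position: [485.7, -224.9, 12.0]
tcp_rot: [3.139, -0.13, 0.0]
ft_force: [0.0, 0.4, -0.2]
finger_gap: 26.7
grip_force: 29.9
time_s: 8.1
position: [487.2, -225.6, 105.5]
tcp_rot: [3.137, -0.131, 0.008]
ft_force: [0.6, -1.5, 0.3]
finger_gap: 42.5
grip_force: 0.0
t 8.1 pos [ 487.2 -225.6  105.5] yawY -94.8 z [ 0.005 -0.002 -1.   ] gap 42.5 grip 0.0 F [ 0.6 -1.5  0.3] q [ 0.43  0.56 -0.15  1.94  0.13  0.65 -1.45]
shift [  19.  -424.2    5. ] turn -13.7
```

```bash
python3 -m jog '[[[1.4,-32.6,0,0],[1.4,-32.6,0,0],[1.4,-32.6,0,0],[1.4,-32.6,0,0],[1.4,-32.6,0,0],[1.4,-32.6,0,0],[1.4,-32.6,0,0],[1.4,-32.6,0,0]]]'
python3 -m jog '[[[1.4,-32.6,0,0],[1.4,-32.6,0,0],[1.4,-32.6,0,0],[1.4,-32.6,0,0],[1.4,-32.6,0,0],[0,0,10,-7],[0,0,20,-6.7],[0,0,20,0]]]'
python3 to.py 541.5 195.5 17.5 -81.1
```

```text
time_s: 8.77
position: [518.2, 35.7, 101.6]
tcp_rot: [3.139, -0.13, -0.0]
ft_force: [0.8, 0.1, 0.2]
finger_gap: 42.6
grip_force: 0.0
time_s: 9.43
position: [539.0, 196.7, 51.3]
tcp_rot: [-3.13, -0.259, -0.002]
ft_force: [0.7, -0.4, 0.0]
finger_gap: 42.5
grip_force: 0.0
t 9.43 pos [539.  196.7  51.3] yawY -80.5 z [ 0.001  0.001 -1.   ] gap 42.5 grip 0.0 F [ 0.7 -0.4  0. ] q [-0.33  0.69 -0.18  1.86  0.2   0.61 -2.03]
shift [ 2.2  1.7 33.8] turn 0.6
```

```bash
python3 -m jog '[[[2.2,1.5,10,0.6],[0,0,10,0],[0,0,10,0],[0,0,3.5,0],[0,0,0,0],[0,0,0,0],[0,0,0,0],[0,0,0,0]]]'
python3 -m jog '[[[0,0,0,0],[0,0,0,0],[0,0,0,0],[0,0,0,0],[0,0,0,0],[0,0,0,0],[0,0,-5,0],[0,0,-10,0]]]' 0 30
python3 -m jog '[[[0,0,-15,0],[0,0,-20,0],[0,0,-20,0],[0,0,-15,0],[0,0,0,0],[0,0,0,0],[0,0,0,0],[0,0,0,0]]]'
python3 to.py 496.8 -91.2 100 -94.8
```

```text
time_s: 10.1
position: [541.6, 194.9, 19.0]
tcp_rot: [-3.133, -0.228, -0.001]
ft_force: [0.3, -0.1, -0.2]
finger_gap: 42.4
grip_force: 0.0
time_s: 10.77
position: [540.8, 194.6, 33.2]
tcp_rot: [3.133, 0.229, -0.002]
ft_force: [0.1, -0.2, -0.2]
finger_gap: 26.5
grip_force: 29.5
time_s: 11.43
position: [540.9, 194.6, 102.8]
tcp_rot: [3.133, 0.229, -0.002]
ft_force: [-1.0, 0.6, -1.0]
finger_gap: 26.4
grip_force: 29.5
t 11.43 pos [540.9 194.6 102.8] yawY -81.7 z [-0.001 -0.    -1.   ] gap 26.4 grip 29.5 F [-1.   0.6 -1. ] q [-0.31  0.61 -0.19  1.83  0.17  0.71 -2.02]
shift [-85.1 276.4   2.9] turn 13.1
```

```bash
python3 -m jog '[[[-9.5,30.7,0,0],[-9.5,30.7,0,0],[-9.5,30.7,0,0],[-9.5,30.7,0,0],[-9.5,30.7,0,0],[-9.5,30.7,0,0],[-9.5,30.7,0,0],[-9.5,30.7,0,0]]]'
python3 -m jog '[[[-9.1,30.8,0,0],[0,0,10,7],[0,0,15,6.1],[0,0,15,0],[0,0,10,0],[0,0,0,0],[0,0,0,0],[0,0,0,0]]]'
python3 to.py 496.8 -91.2 11.5 -94.8
```

```text
time_s: 12.1
position: [500.9, -60.6, 102.7]
tcp_rot: [-3.133, -0.229, 0.002]
ft_force: [0.5, -0.3, 0.2]
finger_gap: 26.5
grip_force: 29.6
time_s: 12.77
position: [497.4, -90.9, 53.7]
tcp_rot: [-3.139, 0.129, -0.0]
ft_force: [-0.0, 0.2, -0.1]
finger_gap: 26.6
grip_force: 29.6
t 12.77 pos [497.4 -90.9  53.7] yawY -94.7 z [ 0.  0. -1.] gap 26.6 grip 29.6 F [-0.   0.2 -0.1] q [ 0.16  0.61 -0.12  2.04  0.15  0.5  -1.73]
shift [-0.5  0.3 42.2] turn 0.1
```

```bash
python3 -m jog '[[[0,0,10,0],[0,0,10,0],[0,0,10,0],[0,0,8,0],[0,0,4.2,0],[0,0,0,0],[0,0,0,0],[0,0,0,0]]]'
python3 -m jog '[[[0,0,0,0],[0,0,0,0],[0,0,0,0],[0,0,-20,0],[0,0,-25,0],[0,0,-25,0],[0,0,-25,0],[0,0,0,0]]]' 0.5
python3 - <<'E'
from h import *
T=manip.read_camera('top');S=manip.read_camera('scene')
cv2.imwrite('pics/t1.png',T)
h=blobs(T,'blue',(290,185,420,290),4,120,40)[0]
print([plane('top',*q,50).round(1).tolist() for q in cv2.approxPolyDP(h,4,True).reshape(-1,2)])
v=np.hstack([cv2.resize(T[180:300,180:420],(480,240)),cv2.resize(S[120:280,210:370],(240,240))]);cv2.imwrite('pics/v1.png',v)
E
python3 to.py 476.5 -34.3 100 -94.8
```

```text
time_s: 13.43
position: [497.2, -91.1, 11.2]
tcp_rot: [3.139, -0.13, 0.0]
ft_force: [0.4, 0.9, -0.2]
finger_gap: 26.2
grip_force: 37.1
time_s: 14.1
position: [499.1, -91.4, 110.2]
tcp_rot: [3.138, -0.131, 0.009]
ft_force: [1.6, 0.5, 0.6]
finger_gap: 42.8
grip_force: 0.0
[[605.0, -223.3, 50.0], [597.7, -298.6, 50.0], [422.0, -282.0, 50.0], [424.5, -258.9, 50.0], [496.8, -232.7, 50.0]]
t 14.2 pos [497.7 -91.2 106.9] yawY -94.8 z [ 0.002 -0.    -1.   ] gap 42.8 grip 0.0 F [-0.6  0.1 -0.6] q [ 0.17  0.52 -0.14  2.01  0.12  0.62 -1.71]
shift [-25.9 -54.9   6.9] turn 0.0
```

View pics/v1.png

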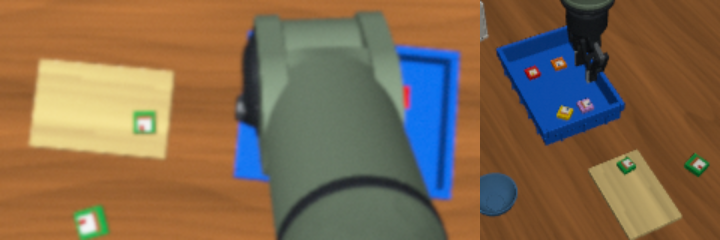

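All four tiles are in the tote: red (407,97) in the left half of the image, and yellow, lilac, orange and red in the right half at (565,112), (585,105), (558,63) and (532,72). The small green tile is alone on the board at (145,122). Next I pinch the left wall near its near end and lift.

```bash
python3 to.py 469.5 -33.8 100 -94.8
python3 -m jog '[[[-8.2,-13.7,0,0],[-8.2,-13.7,0,0],[-8.2,-13.7,5,0],[-8.2,-13.7,5,0],[0,0,15,0],[0,0,15,0],[0,0,10,0],[0,0,0,0]]]' 0.35 25
python3 to.py 469.5 -33.8 38 -94.8
```

```text
t 14.2 pos [497.7 -91.2 106.9] yawY -94.8 z [ 0.002 -0.    -1.   ] gap 42.8 grip 0.0 F [-0.6  0.1 -0.6] q [ 0.17  0.52 -0.14  2.01  0.12  0.62 -1.71]
shift [-32.9 -54.9   6.9] turn 0.0
time_s: 14.87
position: [467.7, -33.6, 53.9]
tcp_rot: [3.139, -0.13, -0.006]
ft_force: [-1.2, -0.0, 0.4]
finger_gap: 29.7
grip_force: 0.0
t 14.87 pos [467.7 -33.6  53.9] yawY -94.7 z [-0.004  0.    -1.   ] gap 29.7 grip 0.0 F [-1.2 -0.   0.4] q [ 0.04  0.58 -0.12  2.12  0.15  0.45 -1.85]
shift [ 1.9  0.  15.9] turn 0.1
```

```bash
python3 -m jog '[[[1.5,0,8,0],[0,0,8,0],[0,0,0,0],[0,0,0,0],[0,0,0,0],[0,0,0,0],[0,0,0,0],[0,0,0,0]]]'
python3 -m jog '[[[0,0,0,0],[0,0,0,0],[0,0,0,0],[0,0,0,0],[0,0,0,0],[0,0,0,0],[0,0,0,0],[0,0,0,0]]]' 0 25
python3 -m jog '[[[1.5,0,-5,0],[2,0,-6,0],[3,0,-8,0],[3,0,-8,0],[4,0,-8,0],[4,0,-8,0],[4.5,0,-8,0],[4.5,0,-8,0]]]'
python3 - <<'E'
from h import *
T=manip.read_camera('top');S=manip.read_camera('scene')
v=np.hstack([cv2.resize(T[170:300,270:430],(480,390)),cv2.resize(S[100:240,200:320],(300,350))[:350]][:1]);s=cv2.resize(S[105:235,205:315],(330,390));cv2.imwrite('pics/v2.png',np.hstack([v,s[:,:320]]))
E
python3 to.py 0 0 0
```

```text
time_s: 15.53
position: [470.7, -33.9, 40.4]
tcp_rot: [-3.139, 0.13, -0.001]
ft_force: [-0.4, 0.2, 0.0]
finger_gap: 30.2
grip_force: 0.0
time_s: 16.2
position: [470.6, -33.9, 40.3]
tcp_rot: [3.139, -0.13, 0.0]
ft_force: [-1.3, -0.1, 6.0]
finger_gap: 8.9
grip_force: 26.3
time_s: 16.87
position: [497.5, -36.1, 100.1]
tcp_rot: [-3.139, 0.131, -0.001]
ft_force: [0.1, -0.7, -5.0]
finger_gap: 9.2
grip_force: 40.7
t 16.97 pos [498.4 -36.1 100.4] yawY -94.8 z [ 0.002  0.    -1.   ] gap 9.3 grip 41.0 F [-0.5 -0.1 -4. ] q [ 0.06  0.52 -0.14  2.03  0.13  0.59 -1.82]
shift [-499.9    5.5   99.2]
```

View pics/v2.png

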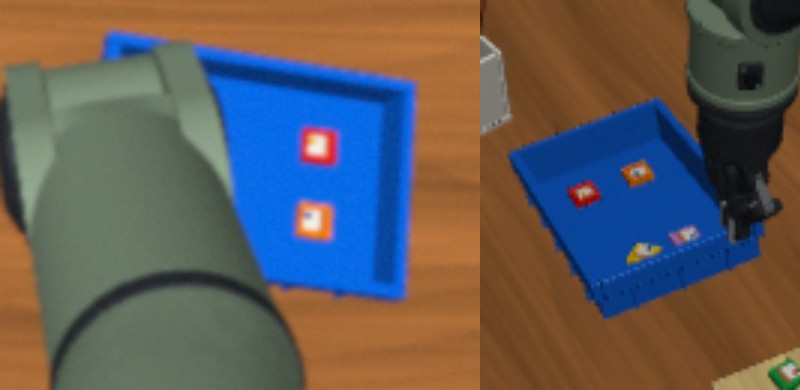

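```bash
python3 - <<'E'
from h import *
print('FR rim',tri((408.3,198),(215,155.7)));print('NR rim',tri((404.3,269),(264.5,138)))
print('FL rim',tri((270+108/3,170+35/3),(205+120/3,105+283/3)))
E
```

```text
FR rim (array([ 619.89123854, -299.41543503,   39.85869791]), np.float64(1.9406142896381493))
NR rim (array([ 444.32417435, -283.31204868,   49.35898878]), np.float64(2.880751088147345))
FL rim (array([641.53877539, -44.48690035,  99.35381484]), np.float64(3.9021871280440563))
```

The right end has sagged, tilting about 0.23 rad to the right, with the far right corner on the bench. The pinch resists the far tilt, and the tiles have not slid yet. A shallow, light pinch on the near wall at its left end has better levers in both directions, so I set the tote down and regrip there.

```bash
python3 -m jog '[[[-4.5,0,8,0],[-4.5,0,8,0],[-4,0,8,0],[-4,0,8,0],[-3,0,8,0],[-3,0,8,0],[-2,0,6,0],[-1.5,0,5,0]]]' - 20
python3 -m jog '[[[0,0,0,0],[0,0,0,0],[0,0,0,0],[0,0,0,0],[0,0,-15,0],[0,0,-20,-7],[0,0,-20,-7],[0,0,0,-7]]]' 0.35
python3 -m jog '[[[0,0,0,-7],[0,0,0,-7],[0,0,0,-7],[0,0,0,-7],[0,0,0,-7],[0,0,0,-7],[0,0,0,-7],[0,0,0,-7]]]'
python3 - <<'E'
from h import *
T=manip.read_camera('top');cv2.imwrite('pics/t3.png',T)
h=blobs(T,'blue',(290,185,430,290),4,120,40)[0]
print([(q.round(1).tolist(),plane('top',*q,50).round(1).tolist()) for q in cv2.approxPolyDP(h,3,True).reshape(-1,2)])
cv2.imwrite('pics/v3.png',cv2.resize(T[170:300,270:430],(480,390)))
E
python3 to.py 0 0 0
```

```text
time_s: 17.63
position: [470.5, -33.8, 39.5]
tcp_rot: [3.139, -0.13, 0.0]
ft_force: [0.1, -0.9, 19.4]
finger_gap: 8.8
grip_force: 29.1
time_s: 18.3
position: [472.1, -34.0, 98.2]
tcp_rot: [3.107, 0.453, 0.007]
ft_force: [1.4, -0.3, 1.3]
finger_gap: 29.9
grip_force: 0.0
time_s: 18.97
position: [470.6, -34.0, 95.3]
tcp_rot: [2.532, 1.859, 0.0]
ft_force: [0.7, 0.2, -0.1]
finger_gap: 30.0
grip_force: 0.0
[([323.8999938964844, 197.39999389648438], [616.3, -91.5, 50.0]), ([407.8999938964844, 204.10000610351562], [603.3, -296.3, 50.0]), ([404.8999938964844, 276.3999938964844], [427.9, -285.1, 50.0]), ([379.3999938964844, 275.3999938964844], [429.1, -224.6, 50.0]), ([353.1000061035156, 245.39999389648438], [499.7, -162.5, 50.0])]
t 19.02 pos [470.6 -34.1  95.3] yawY -16.9 z [ 0. -0. -1.] gap 29.8 grip 0.0 F [-0.8 -0.6 -0.2] q [ 0.34  0.54 -0.51  2.09  0.45  0.62 -0.78]
shift [-104.1 -460.3   95.1]
```

View pics/v3.png

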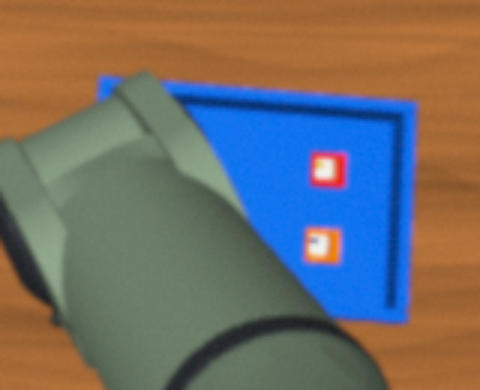

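The tote is flat again, shifted about 4 mm, with its far right rim corner at (415,103) in the crop. Red (327,170) and orange (322,245) have not moved. I grip the near wall at its left end next.

```bash
python3 to.py 447.1 -52.3 60 -4
python3 -m jog '[[[0,0,0,-6.5],[0,0,0,-6.4],[0,0,0,0],[0,0,0,0],[0,0,0,0],[0,0,0,0],[0,0,0,0],[0,0,0,0]]]'
python3 to.py 447.1 -52.3 42 -4
```

```text
t 19.02 pos [470.6 -34.1  95.3] yawY -16.9 z [ 0. -0. -1.] gap 29.8 grip 0.0 F [-0.8 -0.6 -0.2] q [ 0.34  0.54 -0.51  2.09  0.45  0.62 -0.78]
shift [-24.2 -17.2  35.3] turn -12.9
time_s: 19.68
position: [470.6, -33.7, 95.1]
tcp_rot: [2.315, 2.124, 0.0]
ft_force: [0.1, 0.3, 0.8]
finger_gap: 30.2
grip_force: 0.0
t 19.68 pos [470.6 -33.7  95.1] yawY -4.9 z [ 0. -0. -1.] gap 30.2 grip 0.0 F [0.1 0.3 0.8] q [ 0.38  0.55 -0.57  2.09  0.49  0.64 -0.61]
shift [-20.5 -21.8  53.1] turn -0.9
```

```bash
python3 -m jog '[[[-10.2,-10.9,10,-0.9],[-10.3,-10.9,10,0],[0,0,15,0],[0,0,10,0],[0,0,8,0],[0,0,0,0],[0,0,0,0],[0,0,0,0]]]'
python3 -m jog '[[[0,0,0,0],[0,0,0,0],[0,0,0,0],[0,0,0,0],[0,0,0,0],[0,0,0,0],[0,0,0,0],[0,0,0,0]]]' 0 20
python3 -m jog '[[[-1.5,2,-9,0],[-2,2,-9,0],[-2,2,-9,0],[-2,2,-9,0],[-2,2,-9,0],[-2,2,-9,0],[-2,2,-9,0],[-2,2,-9,0]]]'
python3 - <<'E'
from h import *
T=manip.read_camera('top');S=manip.read_camera('scene');cv2.imwrite('pics/t4.png',T);cv2.imwrite('pics/s4.png',S)
v=cv2.resize(T[170:300,270:430],(480,390));s=cv2.resize(S[105:235,205:310],(315,390));cv2.imwrite('pics/v4.png',np.hstack([v,s]))
E
python3 to.py 0 0 0
```

```text
time_s: 20.35
position: [447.7, -52.3, 42.5]
tcp_rot: [2.296, 2.144, 0.001]
ft_force: [0.3, -0.1, 0.4]
finger_gap: 29.5
grip_force: 0.0
time_s: 21.02
position: [447.6, -52.6, 42.6]
tcp_rot: [2.296, 2.143, 0.001]
ft_force: [-2.0, 1.1, 5.6]
finger_gap: 9.4
grip_force: 21.9
time_s: 21.68
position: [462.3, -69.5, 115.1]
tcp_rot: [2.297, 2.143, 0.0]
ft_force: [0.2, -0.6, -3.3]
finger_gap: 8.9
grip_force: 26.8
t 21.78 pos [463.  -69.6 115.5] yawY -4.0 z [ 0.002 -0.    -1.   ] gap 9.0 grip 26.6 F [-0.3  0.8 -2.7] q [ 0.49  0.51 -0.6   2.08  0.46  0.68 -0.49]
shift [  37.2 -466.9  114.5]
```

View pics/v4.png

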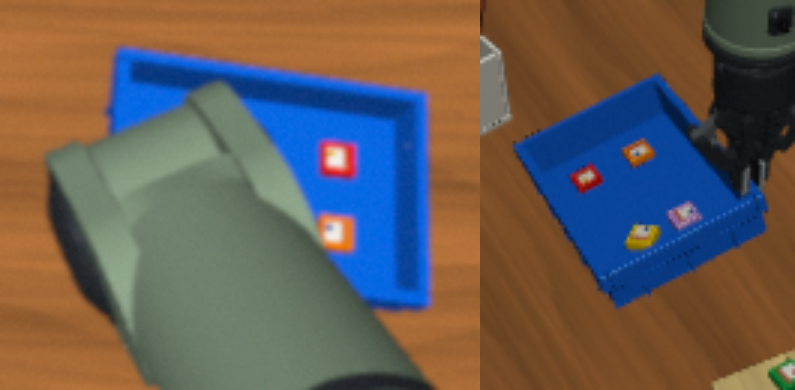

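```bash
cat > tilt.py <<'E'
from h import *
import sys
# pixel args: crop coordinates FR top, FR scene, NR top, NR scene, FL top, FL scene (crop scale 3)
a=[float(x) for x in sys.argv[1:13]]
P=[tri((270+a[i]/3,170+a[i+1]/3),(205+(a[i+2]-480)/3,105+a[i+3]/3)) for i in(0,4,8)]
for n,p in zip(('FR','NR','FL'),P):print(n,p[0].round(1),round(p[1],1))
x=P[0][0]-P[1][0];y=P[2][0]-P[0][0]
print('len',np.linalg.norm(x).round(),np.linalg.norm(y).round(),'slope far',round(-x[2]/np.linalg.norm(x),3),'slope right',round(y[2]/np.linalg.norm(y),3))
E
python3 tilt.py 427 95 517 147 430 303 657 77 118 48 608 278
```

```text
FR [ 609.9 -308.7   35.6] 6.3
NR [ 437.9 -299.9   66.5] 5.2
FL [631.3 -51.7  93.5] 7.1
len 175.0 264.0 slope far 0.176 slope right 0.219
```

```bash
python3 -m jog '[[[-1.5,1.5,-8,0],[-1.5,1.5,-8,0],[-1.5,1.5,-8,0],[-1.5,1.5,-8,0],[-1.5,1.5,-8,0],[-1.5,1.5,-8,0],[-2,2,-8,0],[-2,2,-8,0]]]'
python3 - <<'E'
from h import *
T=manip.read_camera('top');S=manip.read_camera('scene');cv2.imwrite('pics/t5.png',T);cv2.imwrite('pics/s5.png',S)
v=cv2.resize(T[170:300,270:430],(480,390));s=cv2.resize(S[105:235,205:310],(315,390));cv2.imwrite('pics/v5.png',np.hstack([v,s]))
E
python3 to.py 0 0 0
```

```text
time_s: 22.45
position: [474.4, -83.3, 179.0]
tcp_rot: [2.297, 2.143, 0.0]
ft_force: [0.4, -0.8, -3.0]
finger_gap: 9.3
grip_force: 20.4
t 22.55 pos [475.  -83.4 179.4] yawY -4.0 z [ 0.002 -0.    -1.   ] gap 9.2 grip 20.5 F [-0.2  0.6 -2.1] q [ 0.57  0.43 -0.67  2.    0.36  0.83 -0.37]
shift [  50.2 -480.   178.5]
```

View pics/v5.png

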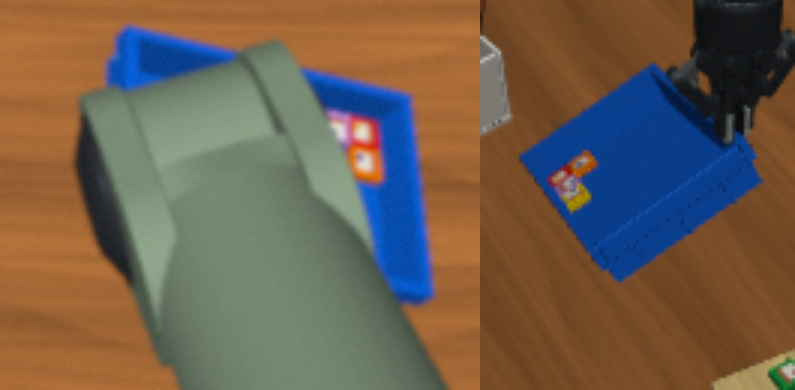

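All four tiles have slid and are bunched near the far right corner. In the crop's top half, lilac is at (342,128), red (362,130) and orange (365,165). In the scene half, yellow is at (578,198). I raise it a little more, slowly, and let it settle.

```bash
python3 -m jog '[[[-1,0.5,-3,0],[-1,0.5,-3,0],[-1,0.5,-3,0],[-1,0.5,-3,0],[0,0,0,0],[0,0,0,0],[0,0,0,0],[0,0,0,0]]]'
python3 - <<'E'
from h import *
T=manip.read_camera('top');S=manip.read_camera('scene');cv2.imwrite('pics/t6.png',T);cv2.imwrite('pics/s6.png',S)
v=cv2.resize(T[170:300,270:430],(480,390),interpolation=cv2.INTER_CUBIC);s=cv2.resize(S[105:235,205:310],(315,390),interpolation=cv2.INTER_CUBIC);cv2.imwrite('pics/v6.png',np.hstack([v,s]))
E
python3 to.py 0 0 0
```

```text
time_s: 23.22
position: [475.8, -87.0, 190.0]
tcp_rot: [-2.296, -2.143, 0.0]
ft_force: [-1.4, 1.2, -1.1]
finger_gap: 8.9
grip_force: 19.4
t 23.32 pos [475.8 -87.  190. ] yawY -3.9 z [-0.  0. -1.] gap 9.3 grip 19.4 F [-0.5  1.3 -0.9] q [ 0.58  0.42 -0.67  1.98  0.34  0.85 -0.35]
shift [  54.  -480.7  190.1]
```

View pics/v6.png

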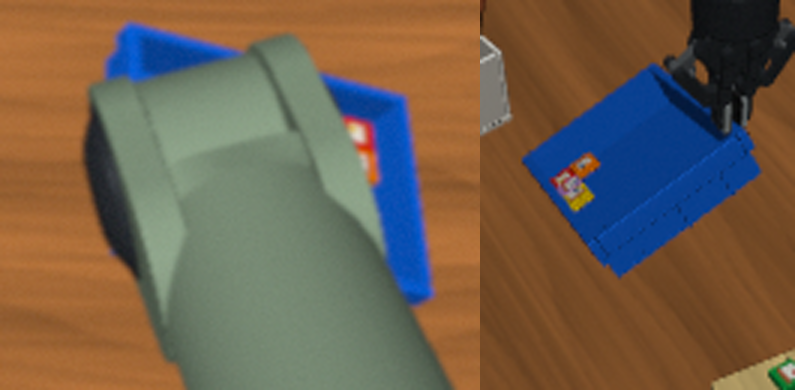

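```bash
cat >> tilt.py <<'E'
X=x/np.linalg.norm(x);Z=np.cross(X,y);Z/=np.linalg.norm(Z);Y=np.cross(Z,X)
O=P[0][0]-90*X+130*Y-50*Z+[0,0,6]
print('tote yaw',np.degrees(np.arctan2(X[1],X[0])).round(1),'underside FR corner',(O+84*X-124*Y).round(1))
M=np.c_[X,Y,Z]
for n,f in(('top',sys.argv[13]),('scene',sys.argv[14])):
    im=cv2.imread(f);roi=(360,195,412,245) if n=='top' else (225,145,250,180)
    for k in('red','orange','yellow','lilac'):
        b=blobs(im,k,roi)
        if not b: continue
        c=cv2.minAreaRect(b[0])[0];o,d=ray(n,*c);o=M.T@(o-O);d=M.T@d
        print(n,k,np.round(c,1),'tote frame',(o+d*(14-o[2])/d[2]).round(0)[:2])
E
python3 tilt.py 406 97 523 160 432 298 655 66 128 26 602 258 pics/t6.png pics/s6.png
python3 tilt.py 411 97 523 160 432 298 655 66 125 30 602 262 pics/t5.png pics/s5.png
```

```text
FR [ 610.  -293.5   28.5] 4.9
NR [ 440.9 -297.4   85.4] 4.1
FL [638.3 -55.5 124.6] 15.1
len 178.0 258.0 slope far 0.319 slope right 0.372
tote yaw 1.3 underside FR corner [ 589.8 -268.7   -4.9]
top red [391.9 218.4] tote frame [  60. -111.]
top orange [392.3 220.9] tote frame [  53. -111.]
top yellow [386.8 212.6] tote frame [ 73. -98.]
top lilac [402.7 215. ] tote frame [  76. -145.]
scene red [236.7 161.4] tote frame [ 50. -99.]
scene orange [239.5 159.9] tote frame [ 40. -96.]
scene yellow [237.6 170.3] tote frame [ 67. -45.]
scene lilac [236.6 162.4] tote frame [ 53. -94.]
FR [ 609.7 -297.5   25.4] 7.3
NR [ 440.9 -297.4   85.4] 4.1
FL [637.7 -54.4 119. ] 12.2
len 179.0 262.0 slope far 0.335 slope right 0.357
tote yaw -0.1 underside FR corner [ 589.3 -273.3   -8.2]
top red [390.5 219.7] tote frame [  55. -103.]
top orange [391.  223.9] tote frame [  43. -103.]
top lilac [390.8 217. ] tote frame [  63. -105.]
scene red [235.5 161.7] tote frame [  53. -101.]
scene orange [238.7 159.5] tote frame [  40. -100.]
scene yellow [236.8 170.4] tote frame [ 66. -47.]
scene lilac [235.3 161.8] tote frame [  53. -101.]
```

```bash
python3 - <<'E'
import cv2,numpy as np
T=cv2.imread('pics/t5.png');S=cv2.imread('pics/s6.png')
f=lambda im:cv2.resize(im,(400,400),interpolation=cv2.INTER_CUBIC)
cv2.imwrite('pics/v7.png',np.hstack([f(T[192:232,374:414]),f(S[145:185,218:258])]))
E
```

```text
(no output)
```

View pics/v7.png

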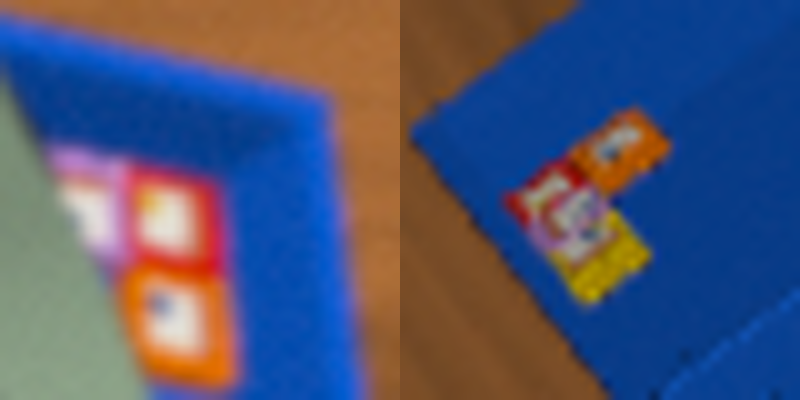

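The enlarged crop shows red (170,220) in the corner with orange (180,320) beside it. Yellow (610,260, scene) lies next to red along the far wall, and lilac (570,220) rests against that wall on top of yellow. So all four are in the far right corner. I check that nothing creeps, then hand in.

```bash
python3 -m jog '[[[0,0,0,0],[0,0,0,0],[0,0,0,0],[0,0,0,0],[0,0,0,0],[0,0,0,0],[0,0,0,0],[0,0,0,0]]]'
python3 - <<'E'
from h import *
S=manip.read_camera('scene');A=cv2.imread('pics/s6.png');I=cv2.imread('pics/scene0.png')
d=cv2.absdiff(S,A).max(2);print('moved px since last',(d[105:240,205:310]>60).sum())
d=cv2.absdiff(S,I).max(2)
for n,(x0,y0,x1,y1) in {'pot':(175,105,214,152),'bowl':(200,232,238,266),'jar':(320,325,365,372),'board':(295,220,345,278)}.items():print(n,(d[y0:y1,x0:x1]>60).sum())
E
python3 to.py 0 0 0
```

```text
time_s: 23.98
position: [475.9, -87.1, 190.1]
tcp_rot: [-2.297, -2.143, -0.0]
ft_force: [-1.5, 0.7, -0.4]
finger_gap: 8.7
grip_force: 19.4
moved px since last 0
pot 0
bowl 0
jar 0
board 166
t 24.03 pos [475.9 -87.1 190.1] yawY -4.0 z [ 0.  0. -1.] gap 8.9 grip 19.4 F [-0.6  1.5 -1.9] q [ 0.58  0.42 -0.67  1.98  0.34  0.85 -0.35]
shift [  54.1 -480.8  190.1]
```

Nothing is moving, and the pot, bowl and jar are untouched. The only change at the board is the two tiles I removed.

```bash
python3 -c "
from cell import manip
print(manip.finish_job())"
```

```text
the job is handed in; nothing more can be done
None
```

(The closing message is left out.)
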